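# Switch the shower from overhead to hand spray

### The job

Change the shower over from the overhead spray to the hand spray: with the fingertips, gently press the raised end of the orange rocker fully down so that it is off, and only then press the raised (white-dotted) end of the blue rocker fully down so that it is on. Leave the green rocker and the toiletries as they are, pick nothing up, and draw the hand clear.

Things in the scene. Friction and masses are not known exactly. Their poses are not given: they have to be found in the camera images.
- orange_base: orange rocker control (overhead spray), fixed to the ledge: white housing 104 x 60 mm, 14 mm high (two hinge cheeks at the middle, to 26 mm), origin at the centre of its underside, x axis towards the dotted end. On it a coloured paddle 90 x 44 x 8 mm rocks about a crosswise hinge 27 mm above the ledge at its middle; the paddle's underside lies on the hinge line, its top face 8 mm above it. Nothing stands higher than the paddle
- blue_base: blue rocker control (hand spray), built alike, fixed; origin and axes alike
- green_base: green rocker control (body jets), built alike, fixed; origin and axes alike; to be left alone
- orange_rocker (a joint): tilt of the orange rocker paddle (overhead spray, starts ON), rad: +0.18 = dotted end fully down = ON, -0.18 = plain end fully down = OFF; stays where it is left (friction, about 1.5 N at either end point moves it; hard stops at both ends)
- orange_dot_end (a point): point on the top face of the orange paddle at the white dot (16 mm across), 34 mm from the hinge and 11 mm in from the paddle's end; its height is about 41 mm when this end is up, 29 mm when fully down. The point's x axis runs along the paddle from plain to dotted end
- orange_plain_end (a point): the like point on the undotted end of the orange paddle, 34 mm from the hinge on the other side, same heights
- blue_rocker (a joint): tilt of the blue rocker paddle (hand spray, starts OFF), rad: +0.18 = dotted end fully down = ON, -0.18 = plain end fully down = OFF; stays where it is left (friction, about 1.5 N at either end point moves it; hard stops at both ends)
- blue_dot_end (a point): point on the top face of the blue paddle at the white dot (16 mm across), 34 mm from the hinge and 11 mm in from the paddle's end; its height is about 41 mm when this end is up, 29 mm when fully down. The point's x axis runs along the paddle from plain to dotted end
- blue_plain_end (a point): the like point on the undotted end of the blue paddle, 34 mm from the hinge on the other side, same heights
- green_rocker (a joint): tilt of the green rocker paddle (body jets, starts OFF, must stay as it is), rad: +0.18 = dotted end fully down = ON, -0.18 = plain end fully down = OFF; stays where it is left (friction, about 1.5 N at either end point moves it; hard stops at both ends)
- green_dot_end (a point): point on the top face of the green paddle at the white dot (16 mm across), 34 mm from the hinge and 11 mm in from the paddle's end; its height is about 41 mm when this end is up, 29 mm when fully down. The point's x axis runs along the paddle from plain to dotted end
- green_plain_end (a point): the like point on the undotted end of the green paddle, 34 mm from the hinge on the other side, same heights
- mat: dark grey ribbed silicone soap mat fixed on the ledge beyond the controls, 180 x 340 mm, 8 mm high over its ribs; origin at the centre of its underside, x along its short side
- soap: white soap bar, loose on the mat, 85 x 55 x 26 mm, long along x; origin at the centre of its underside
- tube_center (a point): centre of the steel twist-cap travel tube lying loose in a groove of the mat, 110 mm long along x, 30 mm thick
- pumice: dark grey pumice stone, loose on the mat, 90 x 50 x 34 mm, long along x; origin at the centre of its underside
- brush: pink plastic nail brush with arched handle, loose on the mat, bristles down, 97 x 44 x 45 mm, long along x; origin at the centre of its underside
- bottle: purple closed squeeze bottle lying loose on the mat, 134 x 56 x 36 mm, white cap towards +x; origin under its middle
- jar: amber cream jar with black lid, standing loose on the ledge between two controls, 46 mm across, 40 mm high; origin at the centre of its underside
- case: pale toothbrush case lying loose on the ledge between two controls, 105 x 26 x 20 mm, long along x; origin at the centre of its underside
There are look-alikes about, which are no part of the job. Leave any red look-alike of the orange_base alone. Leave any red look-alike of the blue_base alone.

How it is judged:
On the way, in this order (a step that is already met when the one before it is completed fails the run):
1. the orange rocker is pressed off by the fingertips while the blue one is still off (value of joint orange_rocker below -0.135 rad and value of joint blue_rocker below -0.1 rad and contact force between the fingers and orange_base above 0.3 N), for 0.05 s.
2. the blue rocker is pressed on by the fingertips while the orange one is off (value of joint blue_rocker above 0.135 rad and value of joint orange_rocker below -0.135 rad and contact force between the fingers and blue_base above 0.3 N), for 0.05 s.
At the end, for the whole second after the job is handed in: Orange rocker tilted to its off side and blue rocker to its on side (each beyond 0.135 of 0.18 rad), the green rocker's dotted end within 3 mm and every loose toiletry within 10 mm of where it started (value of joint orange_rocker below -0.135 rad and value of joint blue_rocker above 0.135 rad and distance of green_dot_end from where it was at the start of the episode below 0.003 m and distance of each of soap, tube_center, pumice, brush, bottle, jar, case from where it was at the start of the episode below 0.01 m); the robot touches nothing.
It fails at once if the orange rocker is pressed harder than 30 N (contact force between anything else and orange_base above 30 N).
It fails at once if the blue rocker is pressed harder than 30 N (contact force between anything else and blue_base above 30 N).
It fails at once if the green rocker is moved by more than 3 mm (distance of green_dot_end from where it was at the start of the episode above 0.003 m).
It fails at once if the blue rocker is switched on before the orange one is off (value of joint blue_rocker above 0 rad and value of joint orange_rocker above -0.1 rad).
It fails at once if a toiletry is shifted, carried or lifted by more than 10 mm (distance of any of soap, tube_center, pumice, brush, bottle, jar, case from where it was at the start of the episode above 0.01 m).
It also fails if it takes over 48 s, if anything falls off the work surface, if the arm or the gripper's body presses on something with over 40 N, if the wrist force passes 120 N, or if a joint passes its speed limit or range.

### The arm

A 6-joint arm with a two-finger parallel gripper is mounted at the origin on the work surface. World frame = base frame: x ahead of the robot, y to its left, z up, the work surface at z = 0. Lengths are in m, angles in rad, forces in N, time in s.
With the tool pointing down it reaches from about 0.375 to 0.975 m from the base axis. Payload 3.8 kg.
Tool frame: the origin (TCP) lies at the very end of the fingers, on their centre line; the grasp point (between the pads) lies 19 mm behind it; z points along the fingers, y is the direction in which the jaws open and shut (so a half turn about z gives the same grasp; the last joint's range is limited). The gripper opens to 85 mm and grips with 20 to 120 N. Pads are 22 mm wide; open, the fingers measure 114 mm over their backs; the gripper's body (76 mm by 85 mm) begins 54 mm behind the grasp point. The pads swing forward as they close: fully open they stand 13 mm farther back than shut.
Start: joints at [-1.173, 0.264, 1.604, -0, 1.274, -0.037], TCP at [0.284, -0.612, 0.231] pointing down, gripper open.
Joint ranges: [-2.63, 2.63], [-0.94, 2.18], [0.31, 2.57], [-1.31, 4.45], [0, 2.66], [-2.55, 2.55]. Speed limits (rad/s): [2.57, 2.57, 3.14, 3.14, 3.14, 3.14].

### API

Orientations are given as a rotation vector (axis times angle).
In Python, from workcell import status, read_camera, camera_info, order gives the robot as it stands.
- The arm moves only by the tool move_arm, never from a script. Its argument "deltas" is a list of rows, each a list of 3 entries, a list of its own where there are three numbers: the turn, a rotation vector about the world's x, y, z as a fraction of full scale, then the shift along the world's x, y, z as a fraction of full scale, then the closure, from -1 (fully open) to 1 (shut), so that 0 is half open. A call has 1 to 20 rows; each row is the pose to reach, as a shift and turn from the pose commanded when the call began; what a row does not reach only later rows make up. Full scale, the value 1, is 0.1 m for a shift and pi/2 rad for a turn. A row lasts 1/8 s, in which the tool goes at most 62.5 mm and 10.7 degrees, less where a joint would pass 70% of its speed; a pose out of reach is approached as far as the arm can. A call with a number of a shift or a turn outside -1 to 1 is refused whole. A call with a gripper value outside its range is refused whole. The fingers move at their own pace and stop on an object; "grip_force" is the grip in N (left out, the last holds). Time passes only in rows, so rows that repeat a pose let the fingers close. It gives the time, the measured TCP pose, the force and the opening at its end, in the units of the state.
- status.read_state(): the state, without advancing time (a new reading comes with each control period).
- read_camera(name): name is "scene" or "top" or "wrist"; returns (picture, depth): 384x512x3 uint8, red, green, blue; 384x512 float32, m along the optical axis (not along the pixel's ray), 0 where there is no reading.
- camera_info(name): a dict with "K" (3x3 intrinsics, pixels), "R" (3x3) and "t" (3): a world point X has camera coordinates R X + t. Camera axes: x right, y down, z forward; pixel columns grow to the right and rows downward; lengths in m; the calibration is good to about 2 mm. A picture is of the moment at which its call begins: read the wrist's pose just before it. camera_info takes no time and is no camera call; for the wrist camera it gives the pose at the moment of the call.
- order.finish_job(): hands the job in, once; it reports no verdict.
The state is a dict: "time": time; "q": joint angles; "joint_vel": joint speeds; "joint_torque": joint torques, N m; "tool_pos": TCP position; "tcp_rot": TCP orientation; "wrist_force": force on the tool from outside, world axes, zero at the start; "torque": the same for the moment, N m; "width": opening from 0.0 (shut) to 1.0 (fully open).
Only numpy, scipy, OpenCV 4.12 (cv2) and the standard library are available. Lean on these libraries where they do the work, as an engineer would, in place of code of your own. Each camera call takes 0.05 s, during which the arm holds its last target. There are 200 camera calls.

## Working session

There is one attempt and no reset: what is moved stays moved. The work goes in short steps, Python scripts to look and compute and a tool call to move; the robot and the scene stay as the last step left them, time stands still between calls to the robot, and variables do not carry over. Pictures are saved under pics/ and viewed, about 8 in all and at most 12, crops included, and the job is handed in when it is done.

Besides the shell and the picture viewer there is one more tool, called after "Call:" in YAML: its name, and indented under it one key for each argument. move_arm: Moves the arm, as the interface text tells. Its arguments: {"type":"object","properties":{"deltas":{"type":"array","items":{"type":"array"}},"grip_force":{"type":"number"}},"required":["deltas"]}

```bash
mkdir -p pics; cat > h.py <<'E'
import numpy as np,cv2
from workcell import status, read_camera, camera_info, order
def grab(n):
    i=camera_info(n); p,d=read_camera(n); np.savez(n+'.npz',p=p,d=d,K=i['K'],R=i['R'],t=i['t']); return p,d,i
def world(n):
    z=np.load(n+'.npz'); d=z['d']; v,u=np.mgrid[:384,:512]
    c=np.stack([u,v,np.ones_like(u)],-1)@np.linalg.inv(z['K']).T*d[...,None]
    return z['p'],d,(c-z['t'].ravel())@z['R']
E
python3 - <<'E'
from h import *
for n in('top','scene'):
    p,d,i=grab(n); cv2.imwrite(f'pics/{n}0.png',cv2.resize(p[...,::-1],None,fx=1.5,fy=1.5))
print(status.read_state())
E
```

```text
{'time': 0.1, 'q': array([-1.17287085e+00,  2.64703805e-01,  1.60524562e+00, -3.33108413e-06,
        1.27373835e+00, -3.69089157e-02]), 'joint_vel': array([ 5.13939080e-04, -1.49214362e-03, -1.75075599e-03, -2.16646858e-04,
       -5.42795534e-05, -9.71012932e-04]), 'joint_torque': array([ 8.45280229e-04, -5.16703856e+01, -3.68591487e+01, -1.14122770e-05,
        6.28323483e-03,  4.13346959e-05]), 'tool_pos': array([ 0.28407998, -0.61156362,  0.23006462]), 'tcp_rot': array([-3.06562038e+00, -6.77224775e-01,  5.95364220e-04]), 'wrist_force': array([-0.34554931,  0.09337466, -0.16864674]), 'torque': array([0.00845051, 0.04209469, 0.01038202]), 'width': 0.9970756993295741}
```

View pics/top0.png

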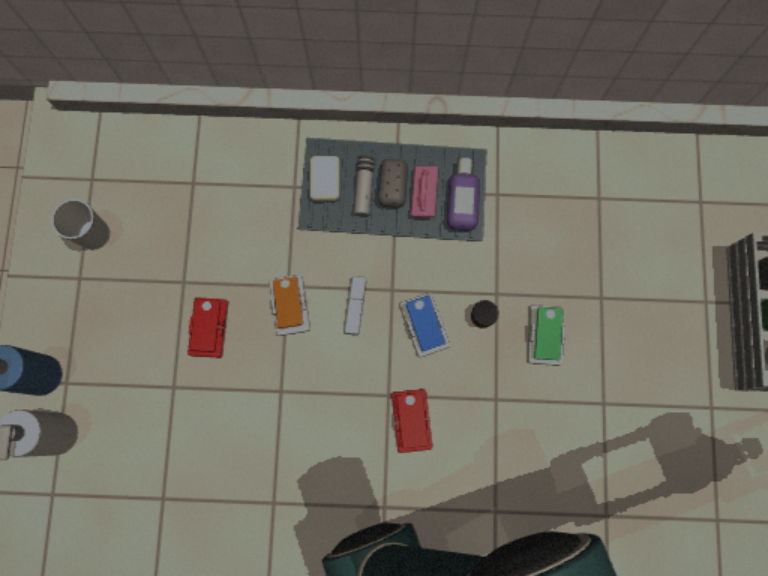

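View pics/scene0.png

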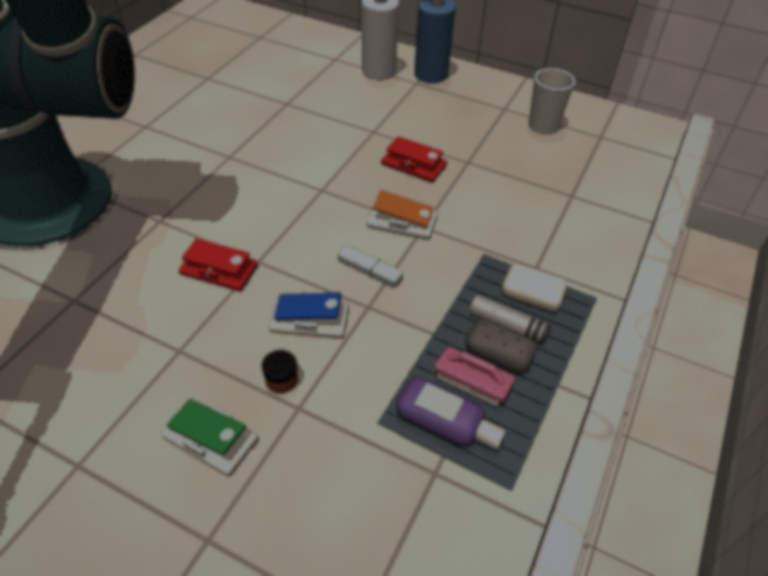

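Top view: the orange rocker is at (288,303), blue at (425,325) and green at (547,333). The red look-alikes, with red housings, are at (208,327) and (411,420). Orange and blue fit because they have white housings and the right paddle colours; an enlarged crop will confirm.

```bash
python3 - <<'E'
from h import *
p,d,W=world('top'); hsv=cv2.cvtColor(p,cv2.COLOR_RGB2HSV)
for n,lo,hi,c in(('orange',8,18,(192,202)),('blue',100,125,(283,216)),('green',50,75,(365,222))):
    m=cv2.inRange(hsv,(lo,130,60),(hi,255,255)); k=np.zeros_like(m); k[c[1]-30:c[1]+30,c[0]-25:c[0]+25]=1; m=(m*k>0)
    hull=np.zeros_like(k); v,u=np.nonzero(m); cv2.fillConvexPoly(hull,cv2.convexHull(np.stack([u,v],1).astype(np.int32)),1)
    P=W[hull>0]; P=P[P[:,2]>.02]
    r=cv2.minAreaRect((P[:,:2]*1000).astype(np.float32)); cen=np.array(r[0])/1000
    b=cv2.boxPoints(r); e=[b[1]-b[0],b[2]-b[1]]; a=max(e,key=np.linalg.norm); a=a/np.linalg.norm(a)
    if a[0]<0:a=-a
    # plane fit
    A=np.c_[(P[:,:2]-cen)@a,np.ones(len(P))]; s=np.linalg.lstsq(A,P[:,2],rcond=None)[0]
    print(n,cen,r[1],'axis',a,np.degrees(np.arctan2(a[1],a[0])),'slope',s,'dotside',cen+.034*a,'plain',cen-.034*a)
    wh=(hull>0)&(hsv[...,1]<90); print(' white dot',W[wh].mean(0) if wh.any() else None, wh.sum())
p2=p[170:260,150:400,::-1]; cv2.imwrite('pics/crop.png',cv2.resize(p2,None,fx=3.2,fy=3.2,interpolation=cv2.INTER_CUBIC))
for n,u,v in(('case',236,203),('jar',323,209)): print(n,W[v,u])
E
```

```text
orange [0.43608539 0.17250916] (334.08441162109375, 65.86190795898438) axis [0.8619597  0.50697684] 30.462662 slope [-1.99879358  0.27734305] dotside [0.46539202 0.18974637] plain [0.40677876 0.15527194]
 white dot [0.55849747 0.24027578 0.02616236] 43
blue [ 0.51212018 -0.00996544] (88.09561920166016, 43.84384536743164) axis [0.93116385 0.36460105] 21.383032 slope [0.18048237 0.03479722] dotside [0.54377975 0.002431  ] plain [ 0.4804606  -0.02236188]
 white dot [ 0.5286182  -0.00061848  0.03328127] 50
green [ 0.39819611 -0.10506743] (84.86839294433594, 364.71026611328125) axis [ 0.6642034 -0.7475519] -48.378754 slope [-2.77633575  0.44616128] dotside [ 0.42077902 -0.1304842 ] plain [ 0.37561319 -0.07965066]
 white dot [ 0.47567003 -0.16835414  0.24540892] 6
case [0.54253055 0.11638298 0.01664234]
jar [ 0.53124875 -0.11276838  0.04003348]
```

View pics/crop.png

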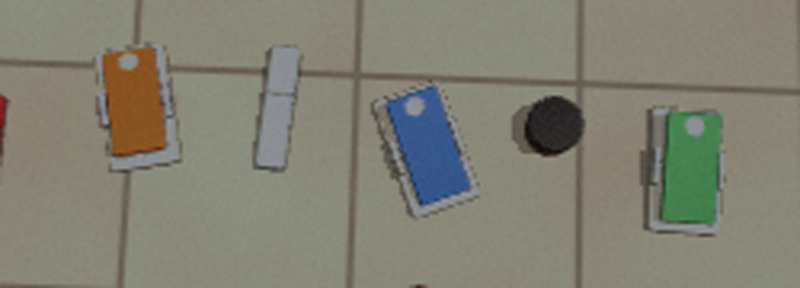

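The crop confirms it: orange paddle centred at (135,100) with its dot at the top, blue at (430,148) with its dot at (414,106), both on white housings. I'll redo the fit with the depth outliers filtered out.

```bash
python3 - <<'E'
from h import *
p,d,W=world('top'); hsv=cv2.cvtColor(p,cv2.COLOR_RGB2HSV)
for n,lo,hi,c in(('orange',8,18,(192,202)),('blue',100,125,(283,216)),('green',50,75,(365,222))):
    m=cv2.inRange(hsv,(lo,130,60),(hi,255,255))>0; k=np.zeros(m.shape,bool); k[c[1]-30:c[1]+30,c[0]-25:c[0]+25]=1
    P=W[m&k&(W[...,2]>.02)&(W[...,2]<.05)]
    r=cv2.minAreaRect((P[:,:2]*1000).astype(np.float32)); cen=np.array(r[0])/1000
    b=cv2.boxPoints(r); a=max([b[1]-b[0],b[2]-b[1]],key=np.linalg.norm); a=a/np.linalg.norm(a); a=a*np.sign(a[0])
    s=np.linalg.lstsq(np.c_[(P[:,:2]-cen)@a,np.ones(len(P))],P[:,2],rcond=None)[0]
    print(n,cen,r[1],'deg',np.degrees(np.arctan2(a[1],a[0])),'slope',s,'dot',cen+.034*a,'plain',cen-.034*a)
from scipy.spatial.transform import Rotation as R
s=status.read_state(); print(R.from_rotvec(s['tcp_rot']).as_matrix().round(3))
E
```

```text
orange [0.54056958 0.23317126] (88.4303207397461, 43.570953369140625) deg 11.131294 slope [-0.16424379  0.03462121] dot [0.57392995 0.23973523] plain [0.50720921 0.2266073 ]
blue [ 0.51212897 -0.00956898] (87.76106262207031, 42.63829040527344) deg 21.47293 slope [0.1817956 0.0348734] dot [0.54376905 0.00287711] plain [ 0.48048888 -0.02201508]
green [ 0.50172269 -0.21829318] (88.6650619506836, 32.98052978515625) deg 1.8402289 slope [0.14269078 0.03463761] dot [ 0.53570515 -0.21720136] plain [ 0.46774022 -0.21938501]
[[ 0.907  0.421 -0.001]
 [ 0.421 -0.907  0.002]
 [ 0.    -0.002 -1.   ]]
```

Call:
move_arm:
  deltas:
    - [[0,0,0],[0.12,0.46,0],1]
    - [[0,0,0],[0.25,0.93,0],1]
    - [[0,0,0],[0.25,0.93,0],1]
  grip_force: 20

```text
time: 0.48
tool_pos: [0.3097, -0.516, 0.2305]
tcp_rot: [-3.064, -0.681, 0.0]
wrist_force: [-0.2, -0.2, -0.2]
width: 0.382
```

Call:
move_arm:
  deltas:
    - [[0,0,0],[0.12,0.46,0],1]
    - [[0,0,0],[0.25,0.93,0],1]
    - [[0,0,0],[0.25,0.93,0],1]

```text
time: 0.85
tool_pos: [0.3347, -0.4244, 0.231]
tcp_rot: [-3.066, -0.681, 0.0]
wrist_force: [-0.3, 0.1, 0.8]
width: 0.001
```

Call:
move_arm:
  deltas:
    - [[0,0,0],[0.12,0.46,0],1]
    - [[0,0,0],[0.25,0.93,0],1]
    - [[0,0,0],[0.25,0.93,0],1]

```text
time: 1.23
tool_pos: [0.3598, -0.3324, 0.2313]
tcp_rot: [3.067, 0.681, 0.0]
wrist_force: [-0.6, -0.1, -0.7]
width: 0.003
```

Call:
move_arm:
  deltas:
    - [[0,0,0],[0.12,0.46,0],1]
    - [[0,0,0],[0.25,0.93,0],1]
    - [[0,0,0],[0.25,0.93,0],1]

```text
time: 1.6
tool_pos: [0.3851, -0.2399, 0.2315]
tcp_rot: [3.066, 0.682, 0.0]
wrist_force: [0.5, -0.0, -0.8]
width: 0.001
```

Call:
move_arm:
  deltas:
    - [[0,0,0],[0.12,0.46,0],1]
    - [[0,0,0],[0.25,0.93,0],1]
    - [[0,0,0],[0.25,0.93,0],1]

```text
time: 1.98
tool_pos: [0.4104, -0.1471, 0.2316]
tcp_rot: [3.066, 0.682, 0.001]
wrist_force: [0.5, 0.4, 0.5]
width: 0.0
```

Call:
move_arm:
  deltas:
    - [[0,0,0],[0.12,0.46,0],1]
    - [[0,0,0],[0.25,0.93,0],1]
    - [[0,0,0],[0.25,0.93,0],1]

```text
time: 2.35
tool_pos: [0.4356, -0.0543, 0.2315]
tcp_rot: [3.066, 0.682, 0.001]
wrist_force: [-0.2, -0.9, -0.3]
width: -0.002
```

Call:
move_arm:
  deltas:
    - [[0,0,0],[0.12,0.46,0],1]
    - [[0,0,0],[0.25,0.93,0],1]
    - [[0,0,0],[0.25,0.93,0],1]

```text
time: 2.72
tool_pos: [0.4608, 0.0385, 0.2314]
tcp_rot: [3.066, 0.681, 0.001]
wrist_force: [1.1, -0.3, -0.3]
width: -0.002
```

Call:
move_arm:
  deltas:
    - [[0,0,0],[0.12,0.46,0],1]
    - [[0,0,0],[0.25,0.93,0],1]
    - [[0,0,0],[0.25,0.93,0],1]

```text
time: 3.1
tool_pos: [0.4858, 0.1313, 0.2312]
tcp_rot: [3.066, 0.68, 0.0]
wrist_force: [-0.1, -0.5, 0.0]
width: 0.004
```

Call:
move_arm:
  deltas:
    - [[0,0,0],[0.12,0.46,0],1]
    - [[0,0,0],[0.25,0.93,0],1]
    - [[0,0,0],[0.25,0.93,0],1]

```text
time: 3.48
tool_pos: [0.5109, 0.2241, 0.2311]
tcp_rot: [3.066, 0.679, 0.0]
wrist_force: [-0.8, -0.4, -0.5]
width: -0.002
```

Call:
move_arm:
  deltas:
    - [[0,0,0],[-0.04,0.025,-0.5],1]
    - [[0,0,0],[-0.04,0.025,-1],1]
    - [[0,0,0],[-0.04,0.025,-1],1]

```text
time: 3.85
tool_pos: [0.5017, 0.2228, 0.1266]
tcp_rot: [3.065, 0.674, -0.017]
wrist_force: [-0.2, -1.3, 0.4]
width: -0.003
```

Call:
move_arm:
  deltas:
    - [[0,0,0],[0,0,-0.4],1]
    - [[0,0,0],[0,0,-0.7],1]
    - [[0,0,0],[0,0,-0.75],1]
    - [[0,0,0],[0,0,-0.75],1]
    - [[0,0,0],[0,0,-0.75],1]

```text
time: 4.47
tool_pos: [0.5072, 0.2276, 0.0586]
tcp_rot: [-3.067, -0.677, -0.006]
wrist_force: [0.5, 0.4, -0.5]
width: -0.003
```

```bash
python3 - <<'E'
from h import *
s=status.read_state(); print(s['tool_pos'],s['wrist_force'])
a=grab('wrist')[0]; b=grab('scene')[0][90:230,150:350]
cv2.imwrite('pics/w1.png',np.hstack([cv2.resize(a,(400,300)),cv2.resize(b,(400,300))])[...,::-1])
E
```

```text
[0.50719211 0.22759271 0.05862743] [ 0.52578772  0.40860849 -0.54813197]
```

View pics/w1.png

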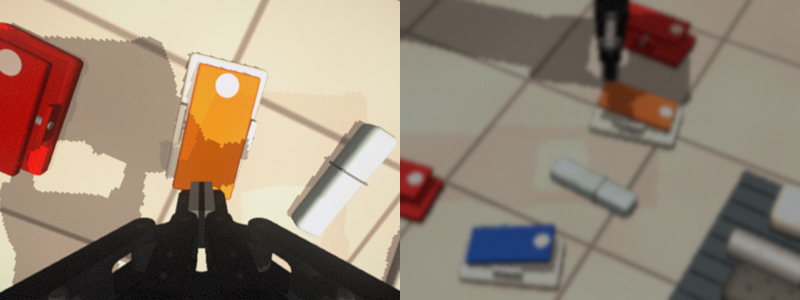

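Left: the fingertips at (203,190) sit over the plain end of the orange paddle. Right: the fingers are clear of the red look-alike. Pressing slowly now.

Call:
move_arm:
  deltas:
    - [[0,0,0],[0,0,-0.06],1]
    - [[0,0,0],[0,0,-0.12],1]
    - [[0,0,0],[0,0,-0.15],1]
    - [[0,0,0],[0,0,-0.17],1]
    - [[0,0,0],[0,0,-0.19],1]
    - [[0,0,0],[0,0,-0.2],1]

```text
time: 5.32
tool_pos: [0.5053, 0.2273, 0.0362]
tcp_rot: [3.068, 0.678, -0.0]
wrist_force: [-1.3, -0.2, 0.7]
width: 0.002
```

Call:
move_arm:
  deltas:
    - [[0,0,0],[0,0,-0.01],1]
    - [[0,0,0],[0,0,-0.02],1]
    - [[0,0,0],[0,0,-0.03],1]
    - [[0,0,0],[0,0,-0.04],1]

```text
time: 5.82
tool_pos: [0.5052, 0.2273, 0.0322]
tcp_rot: [-3.068, -0.678, 0.0]
wrist_force: [-1.9, -0.3, 1.4]
width: -0.002
```

Call:
move_arm:
  deltas:
    - [[0,0,0],[0,0,-0.005],1]
    - [[0,0,0],[0,0,-0.01],1]
    - [[0,0,0],[0,0,-0.01],1]

```text
time: 6.2
tool_pos: [0.5053, 0.2273, 0.0312]
tcp_rot: [-3.068, -0.678, -0.0]
wrist_force: [-0.7, -1.4, 1.3]
width: -0.002
```

Call:
move_arm:
  deltas:
    - [[0,0,0],[0,0,-0.005],1]
    - [[0,0,0],[0,0,-0.01],1]
    - [[0,0,0],[0,0,-0.01],1]

```text
time: 6.58
tool_pos: [0.5053, 0.2273, 0.0302]
tcp_rot: [-3.068, -0.678, -0.0]
wrist_force: [-0.3, -0.1, 1.8]
width: 0.0
```

Call:
move_arm:
  deltas:
    - [[0,0,0],[0,0,-0.005],1]
    - [[0,0,0],[0,0,-0.01],1]
    - [[0,0,0],[0,0,-0.01],1]

```text
time: 6.95
tool_pos: [0.5053, 0.2273, 0.0297]
tcp_rot: [3.068, 0.678, -0.0]
wrist_force: [-1.3, -0.2, 5.7]
width: -0.002
```

The stop is reached: 5.7 N at z 0.0297. Lifting and moving over to blue.

Call:
move_arm:
  deltas:
    - [[0,0,0],[0,0,0.3],1]
    - [[0,0,0],[0,0,0.6],1]
    - [[0,0,0],[0,0,0.6],1]

```text
time: 7.32
tool_pos: [0.5081, 0.2284, 0.0921]
tcp_rot: [-3.067, -0.677, -0.011]
wrist_force: [0.6, 0.5, 0.1]
width: 0.001
```

Call:
move_arm:
  deltas:
    - [[0,0,0],[0.07,-0.4,0],1]
    - [[0,0,0],[0.13,-0.75,0],1]
    - [[0,0,0],[0.13,-0.75,0],1]

```text
time: 7.7
tool_pos: [0.5179, 0.1503, 0.0879]
tcp_rot: [3.068, 0.673, -0.002]
wrist_force: [-0.0, -0.2, -0.6]
width: 0.001
```

Call:
move_arm:
  deltas:
    - [[0,0,0],[0.07,-0.4,0],1]
    - [[0,0,0],[0.13,-0.75,0],1]
    - [[0,0,0],[0.13,-0.75,0],1]

```text
time: 8.07
tool_pos: [0.5312, 0.0762, 0.0884]
tcp_rot: [-3.068, -0.674, 0.001]
wrist_force: [0.8, 0.2, -0.0]
width: 0.003
```

Call:
move_arm:
  deltas:
    - [[0,0,0],[0.07,-0.4,0],1]
    - [[0,0,0],[0.13,-0.75,0],1]
    - [[0,0,0],[0.13,-0.75,-0.2],1]
    - [[0,0,0],[0.13,-0.75,-0.3],1]
    - [[0,0,0],[0.13,-0.75,-0.3],1]

```text
time: 8.7
tool_pos: [0.543, 0.0034, 0.0578]
tcp_rot: [-3.066, -0.679, 0.005]
wrist_force: [-0.1, -0.2, 0.2]
width: -0.007
```

```bash
python3 - <<'E'
from h import *
s=status.read_state(); print(s['tool_pos'],s['wrist_force'])
a=grab('wrist')[0]; b=grab('scene')[0][110:260,150:350]; grab('top')
cv2.imwrite('pics/w2.png',np.hstack([cv2.resize(a,(400,300)),cv2.resize(b,(400,300))])[...,::-1])
p,d,W=world('top'); hsv=cv2.cvtColor(p,cv2.COLOR_RGB2HSV)
m=cv2.inRange(hsv,(8,130,60),(18,255,255))>0; m[:172]=0;m[232:]=0;m[:,:167]=0;m[:,217:]=0
P=W[m&(W[...,2]>.02)&(W[...,2]<.05)]; a=np.array([.981,.193])
print(np.linalg.lstsq(np.c_[(P[:,:2]-[.5406,.2332])@a,np.ones(len(P))],P[:,2],rcond=None)[0])
E
```

```text
[0.54296513 0.00341994 0.05779957] [-0.11313774 -0.20653847  0.24641791]
[0.17750172 0.03455687]
```

View pics/w2.png

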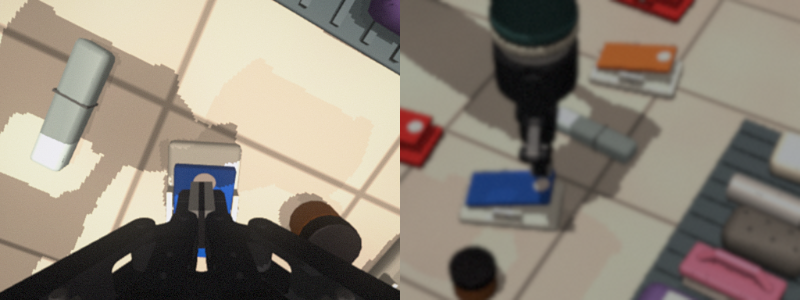

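The orange slope is now +0.178, so it is fully off. The fingertips (left, 204,185) are at the blue paddle's white dot, and the jar and case are clear. Pressing blue.

Call:
move_arm:
  deltas:
    - [[0,0,0],[0,0,-0.06],1]
    - [[0,0,0],[0,0,-0.12],1]
    - [[0,0,0],[0,0,-0.15],1]
    - [[0,0,0],[0,0,-0.17],1]
    - [[0,0,0],[0,0,-0.19],1]
    - [[0,0,0],[0,0,-0.21],1]
    - [[0,0,0],[0,0,-0.22],1]

```text
time: 9.72
tool_pos: [0.5448, 0.0023, 0.0375]
tcp_rot: [3.067, 0.678, 0.001]
wrist_force: [0.7, 0.1, 2.1]
width: -0.002
```

Call:
move_arm:
  deltas:
    - [[0,0,0],[0,0,-0.01],1]
    - [[0,0,0],[0,0,-0.02],1]
    - [[0,0,0],[0,0,-0.03],1]

```text
time: 10.1
tool_pos: [0.5447, 0.0023, 0.0345]
tcp_rot: [3.068, 0.677, 0.001]
wrist_force: [1.1, 0.6, 2.2]
width: -0.004
```

Call:
move_arm:
  deltas:
    - [[0,0,0],[0,0,-0.005],1]
    - [[0,0,0],[0,0,-0.01],1]
    - [[0,0,0],[0,0,-0.01],1]

```text
time: 10.48
tool_pos: [0.5445, 0.0023, 0.0334]
tcp_rot: [3.068, 0.678, 0.001]
wrist_force: [0.9, 0.6, 2.4]
width: 0.0
```

Call:
move_arm:
  deltas:
    - [[0,0,0],[0,0,-0.01],1]
    - [[0,0,0],[0,0,-0.02],1]
    - [[0,0,0],[0,0,-0.02],1]

```text
time: 10.85
tool_pos: [0.5443, 0.0023, 0.0311]
tcp_rot: [3.068, 0.678, -0.0]
wrist_force: [2.3, 1.3, 1.4]
width: 0.002
```

Call:
move_arm:
  deltas:
    - [[0,0,0],[0,0,-0.005],1]
    - [[0,0,0],[0,0,-0.01],1]
    - [[0,0,0],[0,0,-0.01],1]

```text
time: 11.22
tool_pos: [0.5444, 0.0023, 0.0305]
tcp_rot: [3.068, 0.678, 0.0]
wrist_force: [1.2, 1.1, 4.0]
width: 0.002
```

Call:
move_arm:
  deltas:
    - [[0,0,0],[0,0,-0.005],1]
    - [[0,0,0],[0,0,-0.005],1]

```text
time: 11.48
tool_pos: [0.5445, 0.0023, 0.0304]
tcp_rot: [3.068, 0.678, 0.0]
wrist_force: [1.0, 0.5, 7.3]
width: 0.001
```

Call:
move_arm:
  deltas:
    - [[0,0,0],[0,0,0.3],1]
    - [[0,0,0],[0,0,0.7],1]
    - [[0,0,0],[0,0,1],1]
    - [[0,0,0],[0,0,1],1]

```text
time: 11.98
tool_pos: [0.5455, 0.0022, 0.1318]
tcp_rot: [3.067, 0.677, 0.005]
wrist_force: [-0.8, 0.1, -0.7]
width: 0.001
```

Call:
move_arm:
  deltas:
    - [[0,0,0],[-0.4,0,0.4],1]
    - [[0,0,0],[-0.8,0,0.6],1]
    - [[0,0,0],[-0.8,0,0.6],1]
    - [[0,0,0],[-0.8,0,0.6],1]

```text
time: 12.48
tool_pos: [0.4636, 0.0023, 0.1882]
tcp_rot: [-3.067, -0.677, 0.003]
wrist_force: [0.0, -0.1, -0.5]
width: 0.0
```

```bash
python3 - <<'E'
from h import *
s=status.read_state(); print(s['tool_pos'],s['wrist_force'],abs(s['joint_vel']).max())
z=grab('top'); b=grab('scene')[0]
cv2.imwrite('pics/end.png',np.hstack([cv2.resize(z[0],(400,300)),cv2.resize(b,(400,300))])[...,::-1])
p,d,W=world('top'); hsv=cv2.cvtColor(p,cv2.COLOR_RGB2HSV)
for n,lo,hi,c,cen,g in(('orange',8,18,(192,202),(.5406,.2332),11.1),('blue',100,125,(283,216),(.5121,-.0096),21.5),('green',50,75,(365,222),(.5017,-.2183),1.8)):
    m=cv2.inRange(hsv,(lo,130,60),(hi,255,255))>0; k=np.zeros(m.shape,bool); k[c[1]-30:c[1]+30,c[0]-25:c[0]+25]=1
    P=W[m&k&(W[...,2]>.02)&(W[...,2]<.05)]; a=np.array([np.cos(np.radians(g)),np.sin(np.radians(g))])
    print(n,len(P),np.linalg.lstsq(np.c_[(P[:,:2]-cen)@a,np.ones(len(P))],P[:,2],rcond=None)[0])
E
```

```text
[0.46363303 0.00228861 0.18821468] [ 0.04650678 -0.12010563 -0.50931238] 0.0222423708595545
orange 226 [0.1768378  0.03509869]
blue 0 [0. 0.]
green 13 [0.14840976 0.03361081]
```

View pics/end.png

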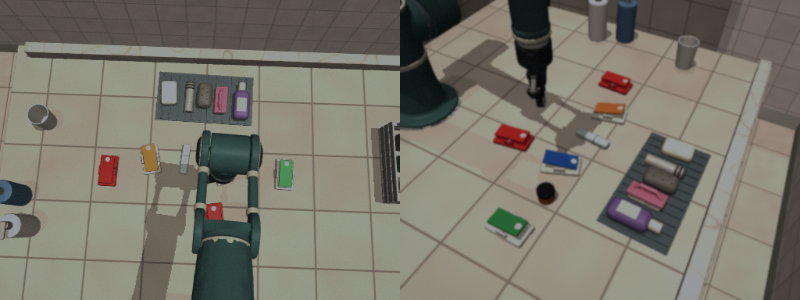

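In the top view the arm hides blue. In the scene view blue, at (562,162), is visible and everything else stands in place. I'll measure blue's tilt from the scene camera depth, and hand in only if it is confirmed.

```bash
python3 - <<'E'
from h import *
p,d,W=world('scene'); hsv=cv2.cvtColor(p,cv2.COLOR_RGB2HSV)
def slope(lo,hi,cen,g):
    m=(cv2.inRange(hsv,(lo,120,50),(hi,255,255))>0)&(np.hypot(W[...,0]-cen[0],W[...,1]-cen[1])<.05)&(W[...,2]>.02)&(W[...,2]<.055)
    P=W[m]; a=np.array([np.cos(np.radians(g)),np.sin(np.radians(g))])
    n=np.array([-a[1],a[0]])
    s=np.linalg.lstsq(np.c_[(P[:,:2]-cen)@a,(P[:,:2]-cen)@n,np.ones(len(P))],P[:,2],rcond=None)[0]; print(len(P),s); return s[0]
slope(8,18,(.5406,.2332),11.1); slope(50,75,(.5017,-.2183),1.8)
if slope(100,125,(.5121,-.0096),21.5)<-.15: order.finish_job(); print('handed in')
E
```

```text
442 [0.18380749 0.04058163 0.03327979]
793 [ 0.16207676 -0.0095528   0.03328329]
630 [-0.18248783  0.00918991  0.03425797]
the job is handed in; nothing more can be done
handed in
```

I pressed the orange rocker fully off and then the blue rocker fully on, both with the shut fingertips. I then drew the hand clear and handed the job in, at about 12.6 s of the 48 s allowed.

- **Forces:** at its stop I read 5.7 N on orange and 7.3 N on blue, against the 30 N limit.
- **Rocker tilts:** the last scene-camera depth fits give a slope of +0.184 along the orange paddle (off) and -0.182 along the blue one (on). The top camera agreed on orange at +0.177; there the arm hid blue, so its tilt rests on the scene camera alone.
- **Green rocker:** its slope read 0.143 at the start, then 0.148 (top camera, few points) and 0.162 (scene camera) at the end. I take the spread to be measurement noise, because the arm never came down near it.
- **Toiletries:** they looked unmoved in the last picture. I judged this by eye and did not measure it.
- **Hand:** clear, with the fingertips at a height of 0.19 m and a wrist force of about 0.5 N, in line with sensor noise.

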